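# Park the hand guard on the vegetable slicer

### The arm

A 6-joint arm with a two-finger parallel gripper is mounted at the origin on the work surface. World frame = base frame: x ahead of the robot, y to its left, z up, the work surface at z = 0. Lengths are in m, angles in rad, forces in N, time in s.
With the tool pointing down it reaches from about 0.25 to 0.775 m from the base axis. Payload 4 kg.
Tool frame: the origin (TCP) lies between the finger pads; the fingertips stand 11 mm ahead of it and the grasp point (between the pads) lies 8 mm behind it (robot.tip_extent is the z of the fingertips in the tool frame, in m); z points along the fingers, y is the line along which they close (so a half turn about z gives the same grasp; the last joint's range is limited). The gripper opens to 94 mm and grips with 3 to 60 N. Pads are 16 mm wide; open, the fingers measure 119 mm over their backs; the gripper's body (75 mm by 177 mm) begins 78 mm behind the grasp point.
Start: joints at [-0.103, 0.087, 1.371, -0, 1.684, -0.103], TCP at [0.55, -0, 0.217] pointing down, gripper open.
Joint ranges: [-3.1, 3.1], [-0.76, 2.03], [0.27, 2.55], [-1.08, 4.22], [0.17, 2.65], [-2.57, 2.57]. Speed limits (rad/s): [2.79, 2.79, 3.14, 3.14, 3.14, 3.14].

### API

Orientations are given as [roll, pitch, yaw] about the fixed x, y, z axes, in that order (R = Rz(yaw) Ry(pitch) Rx(roll)).
In Python, from bench import robot, imaging gives the robot as it stands.
- The arm moves only by the shell command python3 -m pendant 'ROWS'. ROWS is JSON, a list of rows, each a list of 7 numbers: the shift along the world's x, y, z in cm, then the turn, a rotation vector about the world's x, y, z in degrees, then the opening, from 0 (shut) to 1 (fully open). In form: [[dx, dy, dz, ax, ay, az, jaw], ...]. A call has 1 to 8 rows; each row shifts and turns the commanded pose from where the row before left it; what a row does not reach is not made up. A row lasts 1/10 s, in which the tool goes at most 50 mm and 8.59 degrees, less where a joint would pass 70% of its speed; a pose out of reach is approached as far as the arm can. A call is refused whole if a number of a shift passes 5 or a number of a turn 8.59, either way. A call with a gripper value outside its range is refused whole. The fingers move at their own pace and stop on an object; the grip force is fixed at half the most. Time passes only in rows, so rows that do not move let the fingers close. It gives the time, the measured TCP pose, the force, the opening and the grip force at its end, in the units of the state.
- robot.get_obs(): the state, without advancing time (a new reading comes with each control period).
- imaging.snapshot(name): name is "scene" or "side" or "wrist"; returns the picture (384x512x3 uint8, red, green, blue); there is no depth.
- imaging.camera_params(name): a dict with "camera_matrix" (3x3 intrinsics, pixels), "R" (3x3) and "t" (3): a world point X has camera coordinates R X + t. Camera axes: x right, y down, z forward; pixel columns grow to the right and rows downward; lengths in m; the calibration is good to about 2 mm. A picture is of the moment at which its call begins: read the wrist's pose just before it. camera_params takes no time and is no camera call; for the wrist camera it gives the pose at the moment of the call.
- robot.close_job(): hands the job in; it is judged then, once.
The state is a dict: "time": time; "joint_positions": joint angles; "qvel": joint speeds; "joint_torque": joint torques, N m; "tool_pos": TCP position; "ee_rot": TCP orientation; "wrist_force": force on the tool from outside, world axes, zero at the start; "wrist_torque": the same for the moment, N m; "width": finger opening in m; "finger_force": force on a finger pad.
Only numpy, scipy, OpenCV 4.12 (cv2) and the standard library are available. Lean on these libraries where they do the work, as an engineer would, in place of code of your own. Each camera call takes 0.05 s, during which the arm holds its last target. There are 200 camera calls.

### The job

The cucumbers are done, so make the slicer safe: put its white hand guard on the runners at the open upper end of the ramp and slide it down over the blade, all the way to the stop, until the catch snaps in behind its front rib and holds it. Then let go, and leave the three filled jars standing where they are.

Things in the scene. Friction and masses are not known exactly. Their poses are not given: they have to be found in the camera images.
- guard: Hand guard (food holder), loose, 0.28 kg: white plastic plate 96 mm long (x) by 132 wide (y), 22 high, with an upright oblong grip on it. Origin: centre of its underside, z up through the grip. Starts flat on the table. Same both ways round (x either way). Cross ribs 14 mm wide, 8 deep run under its front and rear ends (outer edges x = +-48 mm).
- grip (a point): Where to hold the guard: 50 mm above the guard's origin, in the guard's axes. The grip is 62 mm long (x), 34 mm wide (y), and spans 22 to 72 mm above the origin. Close the fingers across its width (guard y).
- channel (a point): On the guard, 10 mm above its origin: the plane of its soles, which ride on the runner tops. Each side has a C-channel open inwards: skirt's inner face at y = +-62 mm, below it a lip 80 mm long (in x), 3 mm thick, reaching in to y = +-55 mm; 7 mm clear from lip to sole.
- ramp: Fixed sloping top of the slicer (mandoline: black frame, steel plates, wire leg), 25 deg from level. Origin: mid-width in the plane of the runner tops at the guard's home, 85 mm over the table. x down the ramp, y across, z squarely out of it. Guard is home with its origin at x = 0, y = 0, z = -10 mm here, axes along these. Its carrying handle ends at x = -247 mm; a side dial is below z = -11 mm.
- landing (a point): On the ramp, x = -132 mm, mid-width, runner-top plane, ramp's axes: middle of the open upper part (x = -184 to -75 mm), where runners have no flange: plain walls, outer faces y = +-50 mm. Here the guard can be set down squarely (soles on the tops, lips outside the walls, 5 mm play each way; origin 10 mm under this point), then slid 132 mm down to home.
- flange (a point): On the ramp, x = -75 mm, mid-width, runner-top plane, ramp's axes: upper end of the flanges. From here to x = +50 mm each runner has a flange out to y = +-60 mm, 5 mm thick (z = -5 to 0), tapered over its first 20 mm. The guard's lips must pass under the flanges (2 mm play sideways and in height), so it cannot be put on from above here.
- stop (a point): On the ramp, x = +49.5 mm, mid-width, runner-top plane, ramp's axes: face of the black end block that stops the guard; it rises 8 mm above the runner tops. At home the guard's front edge is 1.5 mm from it.
- catch (a joint): Spring roller catch (steel, 28 mm thick, 36 wide) mid-width at ramp x = 22 mm, standing 5 mm above the runner tops. Value in m: 0 up, up to 0.006 pressed down. The guard's front rib presses it 3 to 5 mm from 31 mm before home on; it springs back to 0 behind the rib at home (1 mm play). Passing it takes roughly 8 N along the ramp. Elsewhere friction keeps the guard where it is left.
- jar_tomato: Tall filled preserving jar, steel lid, diameter 94 mm, 172 mm high, origin at the centre of its foot. Leave alone.
- jar_pickle: Short filled preserving jar with cucumber slices, diameter 80 mm, 128 mm high, origin at the centre of its foot. Leave alone.
- jar_relish: Short filled preserving jar with red relish, diameter 80 mm, 128 mm high, origin at the centre of its foot. Leave alone.
Things that resemble listed ones, but are neither listed nor needed, are in the scene too. What is shaped like the guard but blue or turquoise is not meant.

How it is judged:
At the end, for the whole second after the job is handed in: The guard rests, let go, on the runners at its home place over the blade: within 4 mm along the ramp, 5 mm across it, seated on the runners (within 4 mm), within 4 degrees of the ramp's direction and plane, with the catch sprung up again behind its front rib (joint below 1.5 mm) (x of guard in the frame of ramp between -0.004 and 0.004 m and y of guard in the frame of ramp between -0.005 and 0.005 m and z of guard in the frame of ramp between -0.013 and -0.006 m and angle between the x axis of guard and the x axis of ramp, either way round below 0.07 rad and angle between the z axis of guard and the z axis of ramp, either way round below 0.07 rad and value of joint catch below 0.0015 m and linear speed of guard below 0.02 m/s); the robot touches nothing.
It fails at once if a filled jar is knocked over or shifted by more than 30 mm (distance of any of jar_tomato, jar_pickle, jar_relish from where it was at the start of the episode above 0.03 m or angle between any of jar_tomato, jar_pickle, jar_relish's own z axis and vertical above 0.4 rad).
It also fails if it takes over 48 s, if anything falls off the work surface, if the arm or the gripper's body presses on something with over 40 N, if the wrist force passes 120 N, or if a joint passes its speed limit or range.

## Working session

There is one attempt and no reset: what is moved stays moved. The work goes in short steps, Python scripts to look and compute and a shell command to move; the robot and the scene stay as the last step left them, time stands still between calls to the robot, and variables do not carry over. Pictures are saved under pics/ and viewed, at most 10 in all, crops included, and the job is handed in when it is done.

```bash
ls; mkdir -p pics
python3 - <<'E'
from bench import robot, imaging
import cv2,json
for n in ("scene","side","wrist"):
    p=imaging.camera_params(n); print(n,{k:v.round(4).tolist() for k,v in p.items() if hasattr(v,'round')})
    im=imaging.snapshot(n)[:,:,::-1]
    cv2.imwrite(f"pics/{n}0.png",im)
o=robot.get_obs(); print(o['time'],o['tool_pos'],o['ee_rot'])
E
```

```text
pics
scene {'camera_matrix': [[428.1708, 0.0, 256.2784], [0.0, 428.1708, 192.5416], [0.0, 0.0, 1.0]], 'R': [[0.7199, 0.6941, 0.0071], [0.537, -0.5505, -0.6392], [-0.4398, 0.4639, -0.769]], 't': [-0.3828, -0.2058, 1.3838]}
side {'camera_matrix': [[431.824, 0.0, 256.5769], [0.0, 431.824, 190.8936], [0.0, 0.0, 1.0]], 'R': [[-0.954, -0.2996, -0.0153], [-0.1795, 0.611, -0.771], [0.2403, -0.7327, -0.6367]], 't': [0.4817, 0.1524, 1.0617]}
wrist {'camera_matrix': [[334.9257, 0.0, 258.6845], [0.0, 334.9257, 189.862], [0.0, 0.0, 1.0]], 'R': [[1.0, 0.0007, -0.002], [0.0012, -0.9618, 0.2737], [-0.0017, -0.2737, -0.9618]], 't': [-0.5487, -0.0298, 0.3923]}
0.15 [5.49588153e-01 4.01438239e-05 2.15562965e-01] [-3.13984888e+00 -1.76651146e-04  1.57078353e+00]
```

View pics/scene0.png

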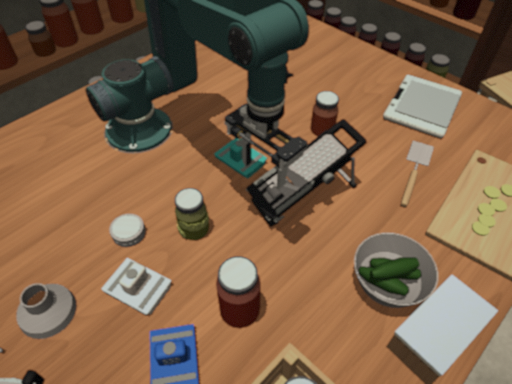

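View pics/side0.png

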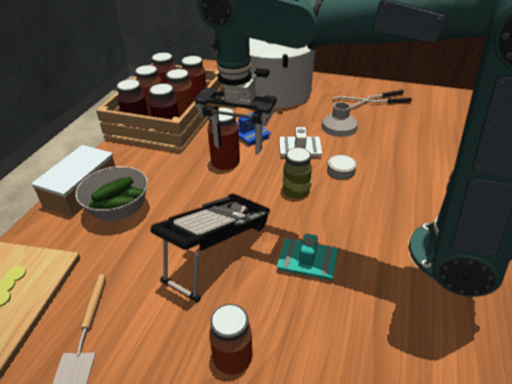

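Candidates: white plate with grip at scene (136,285) / side (300,147); turquoise (240,157) and blue (173,355) are the wrong colour; the grey round one (45,305) has the wrong shape. The white plate fits, so I'll confirm it in enlarged crops.

Run:
```python
import cv2,numpy as np
s=cv2.imread("pics/scene0.png"); d=cv2.imread("pics/side0.png")
def crop(im,x,y,w,h,f): return cv2.resize(im[y:y+h,x:x+w],None,fx=f,fy=f,interpolation=cv2.INTER_CUBIC)
def grid(c,x,y,f,st=10):
    for u in range((x//st+1)*st,x+c.shape[1]//f,st):
        cv2.line(c,((u-x)*f,0),((u-x)*f,6),(0,255,255),1); cv2.putText(c,str(u),((u-x)*f-10,18),0,.35,(0,255,255),1)
    for v in range((y//st+1)*st,y+c.shape[0]//f,st):
        cv2.line(c,(0,(v-y)*f),(6,(v-y)*f),(0,255,255),1); cv2.putText(c,str(v),(8,(v-y)*f+4),0,.35,(0,255,255),1)
    return c
a=grid(crop(s,95,245,80,80,5),95,245,5); b=grid(crop(d,265,115,80,80,5),265,115,5)
cv2.imwrite("pics/guard.png",np.hstack([a,b]))
cv2.imwrite("pics/rs.png",grid(crop(s,240,110,130,115,6),240,110,6))
cv2.imwrite("pics/rd.png",grid(crop(d,145,185,130,80,6),145,185,6))
```

```text
(no output)
```

View pics/guard.png

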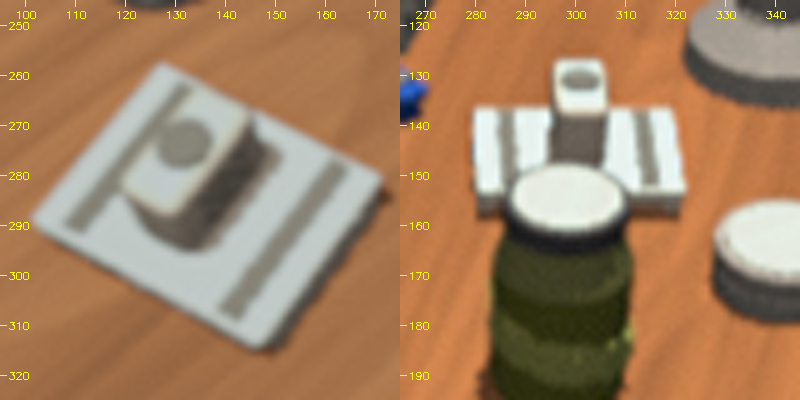

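View pics/rs.png

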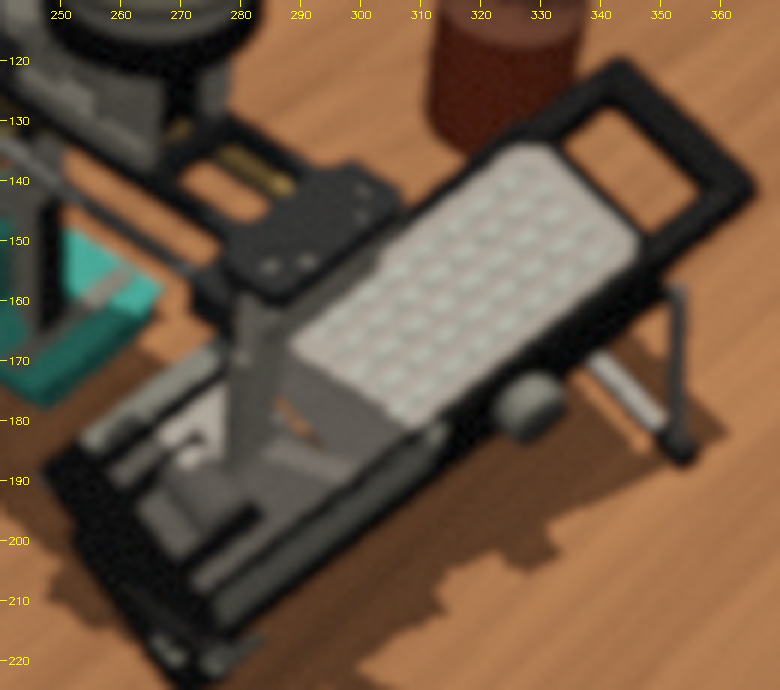

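View pics/rd.png

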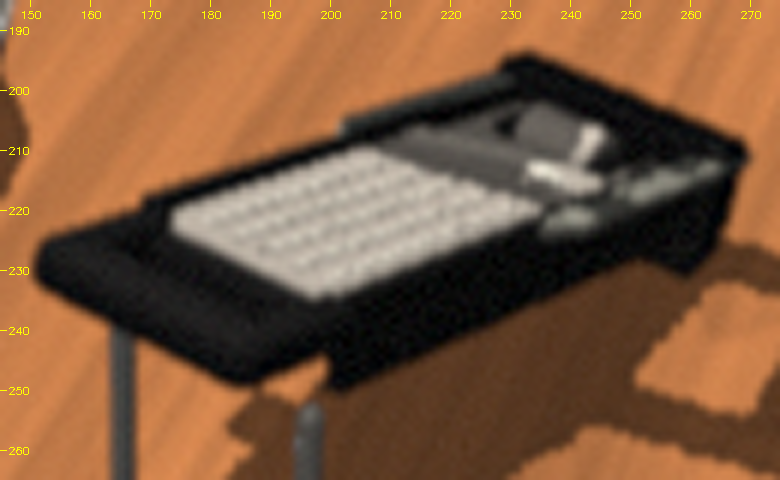

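The white guard (scene corners ≈(127,257), (171.5,281), (148,314.5), (101.5,289)) is confirmed: white plate, oblong grip, grip's long axis pointing to lower left. The slicer runs from its handle (345–366,119–141) down to its end block (250–276,190–222) in scene.

```bash
cat > h.py <<'E'
import numpy as np
from bench import imaging
from scipy.optimize import least_squares
from scipy.spatial.transform import Rotation as Ro
P={n:imaging.camera_params(n) for n in("scene","side")}
def ray(n,uv,z,p=None):
    p=p or P[n]; R=np.array(p["R"]);c=-R.T@p["t"]
    d=R.T@np.linalg.solve(p["camera_matrix"],[*uv,1]); return c+d*(z-c[2])/d[2]
def proj(n,X,p=None):
    p=p or P[n]; q=(np.array(X)@np.array(p["R"]).T+p["t"])@np.array(p["camera_matrix"]).T; return q[...,:2]/q[...,2:]
def guard_T(v): return Ro.from_euler('z',v[2]).as_matrix(),np.array([v[0],v[1],0])
def ramp_T(v): return (Ro.from_euler('z',v[2])*Ro.from_euler('y',25,degrees=True)).as_matrix(),np.array([v[0],v[1],.085])
def fit(T,v0,obs):
    def f(v):
        R,t=T(v); return np.concatenate([proj(n,R@np.array(X)/1e3+t,p)-uv for n,X,uv,p in obs])
    r=least_squares(f,v0,loss='soft_l1'); return r.x,r.fun.reshape(-1,2).round(1)
E
python3 - <<'E'
from h import *
c=[(127,257.4),(171.6,281),(148,314.6),(101.4,289)]
W=[ray("scene",q,.022) for q in c]; print(np.round(W,4)); print([np.linalg.norm(W[i]-W[i-1]).round(4) for i in range(4)])
print([np.round(ray("side",q,.022),4) for q in[(279.5,137),(316.5,137),(321.5,153.5),(280,153.5)]])
for z,q in[(.18,(344,119)),(.18,(366,141)),(.115,(314,181)),(.065,(277,213)),(.065,(253,183))]: print(q,ray("scene",q,z).round(4))
for z,q in[(.115,(241,222)),(.065,(268,212)),(.065,(229,198)),(.115,(202,206))]: print(q,ray("side",q,z).round(4))
E
```

```text
[[ 0.3888 -0.3096  0.022 ]
 [ 0.5178 -0.274   0.022 ]
 [ 0.5454 -0.3635  0.022 ]
 [ 0.4169 -0.4009  0.022 ]]
[np.float64(0.0955), np.float64(0.1338), np.float64(0.0937), np.float64(0.1339)]
[array([ 0.5369, -0.3579,  0.022 ]), array([ 0.4189, -0.3918,  0.022 ]), array([ 0.3848, -0.3016,  0.022 ]), array([ 0.5103, -0.2652,  0.022 ])]
(344, 119) [0.5531 0.315  0.18  ]
(366, 141) [0.6445 0.2852 0.18  ]
(314, 181) [0.6043 0.1358 0.115 ]
(277, 213) [0.5816 0.0236 0.065 ]
(253, 183) [0.4674 0.0534 0.065 ]
(241, 222) [0.4914 0.1569 0.115 ]
(268, 212) [0.4568 0.054  0.065 ]
(229, 198) [0.5703 0.0306 0.065 ]
(202, 206) [0.5993 0.131  0.115 ]
```

View pics/wrist0.png

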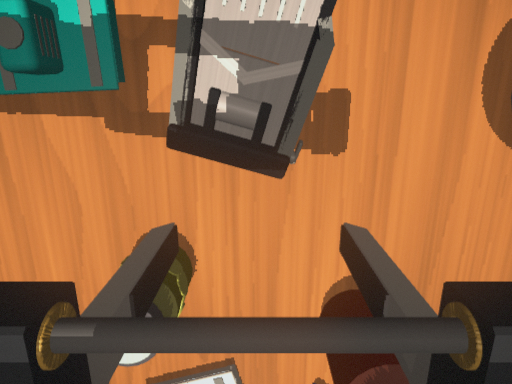

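The wrist view shows the ramp's lower end (block corners ≈(168,145), (285,177)), the flanges on both sides and the turquoise decoy top-left. Next I'll fit the guard and ramp poses and locate the jars.

Run:
```python
from h import *
g=[]
for n,l in(("scene",[(127,257.4),(171.6,281),(148,314.6),(101.4,289)]),("side",[(320.5,137),(322,153),(280,154),(279.5,137)])):
    pass
S=[(-48,-66),(-48,66),(48,66),(48,-66)]
o=[("scene",(x,y,22),q,None) for (x,y),q in zip(S,[(127,257.4),(171.6,281),(148,314.6),(101.4,289)])]
o+=[("side",(-48,-66,22),(322,153.5),None),("side",(-48,66,22),(280,153.5),None),("side",(48,66,22),(279.5,137),None),("side",(48,-66,22),(319,137),None)]
v,r=fit(guard_T,[.467,-.337,-1.27],o); print("guard",v,np.degrees(v[2])); print(r.tolist())
p={k:np.array(x) for k,x in imaging.camera_params("wrist").items() if k in("R","t","camera_matrix")}
o=[("scene",(50,60,0),(277,213),None),("scene",(50,-60,0),(253,183),None),("side",(50,-60,0),(267,212),None),("side",(50,60,0),(229,197),None),
("side",(-75,60,0),(202,206),None),("scene",(-75,60,0),(314,181),None),("side",(-75,-60,0),(241,222),None)]
v,r=fit(ramp_T,[.55,.09,-1.78],o); print("ramp",v,np.degrees(v[2])); print(r.tolist())
R,t=ramp_T(v)
for X in[(50,60,0),(50,-60,0),(0,60,0),(49.5,0,8),(49.5,45,8),(0,-60,0)]: print(X,proj("w",R@np.array(X)/1e3+t,p).round(0))
for X in[(-247,0,0),(-247,40,0),(-247,-40,0),(-184,50,0),(-184,-50,0)]: print(X,proj("scene",R@np.array(X)/1e3+t).round(0),proj("side",R@np.array(X)/1e3+t).round(0))
for n,q,z in(("scene",(189,196.5),.128),("scene",(239,271),.172),("side",(298,158),.128),("scene",(326,99),.128)): print(n,q,ray(n,q,z).round(3))
```

```text
guard [ 0.46469944 -0.33601839 -1.2811376 ] -73.40377733714206
[[0.0, -0.4], [0.0, -1.7], [-0.9, -1.2], [-0.4, -0.5], [-1.0, -1.4], [-0.7, -1.2], [-1.0, -1.0], [-0.9, -1.2]]
ramp [ 0.53041126  0.08228722 -1.81162627] -103.79853929037851
[[-1.0, -0.6], [-1.8, -0.7], [-0.6, -0.4], [-1.8, -0.8], [-2.7, -0.2], [-0.2, 0.0], [0.4, 1.4]]
(50, 60, 0) [289. 154.]
(50, -60, 0) [166. 124.]
(0, 60, 0) [304. 108.]
(49.5, 0, 8) [227. 143.]
(49.5, 45, 8) [273. 154.]
(0, -60, 0) [168.  73.]
(-247, 0, 0) [351. 124.] [172. 233.]
(-247, 40, 0) [361. 133.] [157. 226.]
(-247, -40, 0) [341. 116.] [188. 241.]
(-184, 50, 0) [344. 151.] [173. 218.]
(-184, -50, 0) [320. 129.] [211. 234.]
scene (189, 196.5) [ 0.425 -0.126  0.128]
scene (239, 271) [ 0.676 -0.201  0.172]
side (298, 158) [ 0.42  -0.109  0.128]
scene (326, 99) [0.429 0.406 0.128]
```

```bash
python3 -m pendant '[[-1.2,-4.8,0,0,0,2.4,1],[-1.2,-4.8,0,0,0,2.4,1],[-1.2,-4.8,0,0,0,2.4,1],[-1.2,-4.8,0,0,0,2.4,1],[-1.2,-4.8,0,0,0,2.4,1],[-1.2,-4.8,0,0,0,2.3,1],[-1.25,-4.8,0,0,0,2.3,1],[0,0,0,0,0,0,1]]'
python3 - <<'E'
from bench import imaging,robot
import cv2,numpy as np
from h import *
o=robot.get_obs(); print(o['time'],o['tool_pos'],np.degrees(o['ee_rot']))
p=imaging.camera_params("wrist")
a=imaging.snapshot("wrist")[:,:,::-1]; a=np.ascontiguousarray(a)
R,t=guard_T([.4647,-.336,-1.2811])
for X in[(48,66,22),(48,-66,22),(-48,66,22),(-48,-66,22),(31,17,72),(31,-17,72),(-31,17,72),(-31,-17,72)]:
    q=proj("w",R@np.array(X)/1e3+t,p); cv2.circle(a,tuple(int(c) for c in q.round()),3,(0,0,255),1)
b=imaging.snapshot("scene")[:,:,::-1]
cv2.imwrite("pics/w1.png",a); cv2.imwrite("pics/s1.png",b)
E
```

```text
time: 0.95
tool_pos: [0.463, -0.3413, 0.2151]
ee_rot: [-3.139, 0.0, 1.853]
wrist_force: [1.0, 0.8, 0.2]
width: 0.0939
finger_force: 0.0
0.95 [ 0.46297681 -0.34129464  0.21512803] [-1.79849150e+02  1.66632629e-02  1.06183479e+02]
```

View pics/w1.png

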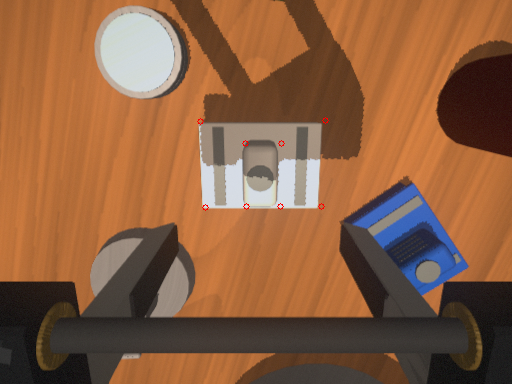

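The wrist view shows the guard at (201–322,124–207) and its grip top at (245–276,143–206), close to the prediction (red). Refit with these.

Run:
```python
from h import *
from bench import robot
p={k:np.array(v) for k,v in imaging.camera_params("wrist").items() if k in("R","t","camera_matrix")}
pts=np.array([(201,124),(322,124),(320,207),(202,207),(245,143),(277,143),(277,207),(245,207)])
v=[.4647,-.336,-1.2811]; R,t=guard_T(v); o=[]
for X in[(48,66,22),(48,-66,22),(-48,66,22),(-48,-66,22),(31,17,72),(31,-17,72),(-31,17,72),(-31,-17,72)]:
    q=proj("w",R@np.array(X)/1e3+t,p); o.append(("w",X,pts[np.argmin(np.linalg.norm(pts-q,axis=1))],p))
v,r=fit(guard_T,v,o); print(v,np.degrees(v[2]),r.tolist())
b=robot.get_obs(); print(np.array([*v[:2],.042])-b['tool_pos'], "turn",np.degrees(v[2])+90-(np.degrees(b['ee_rot'][2])-90))
```

```text
[ 0.46557955 -0.33240766 -1.28372931] -73.5522713329528 [[-1.3, 0.1], [1.1, 0.0], [1.1, -2.4], [-1.9, -2.5], [1.5, 0.1], [-1.0, 0.0], [2.6, 1.1], [-1.8, 1.1]]
[ 0.00073557  0.00430875 -0.17368959] turn 0.010444512338366962
```

```bash
python3 -m pendant '[[0.1,0.6,-2.5,0,0,0,1],[0,0,-4,0,0,0,1],[0,0,-4,0,0,0,1],[0,0,-3.5,0,0,0,1],[0,0,-2.5,0,0,0,1],[0,0,0,0,0,0,1],[0,0,0,0,0,0,1]]'
```

```text
time: 1.75
tool_pos: [0.4671, -0.3287, 0.0519]
ee_rot: [3.141, -0.0, 1.862]
wrist_force: [0.6, -0.3, 0.6]
width: 0.0938
finger_force: 0.0
```

```bash
python3 -m pendant '[[-0.1,-0.45,-0.9,0,0,0,1],[0,0,0,0,0,0,1],[0,0,0,0,0,0,0],[0,0,0,0,0,0,0],[0,0,0,0,0,0,0],[0,0,0,0,0,0,0],[0,0,0,0,0,0,0],[0,0,0,0,0,0,0]]'; python3 -m pendant '[[0,0,0,0,0,0,0],[0,0,0,0,0,0,0],[0,0,0,0,0,0,0]]'
```

```text
time: 2.55
tool_pos: [0.4655, -0.3345, 0.0425]
ee_rot: [3.141, 0.0, 1.861]
wrist_force: [-0.7, -1.1, -0.5]
width: 0.0492
finger_force: 0.0
time: 2.85
tool_pos: [0.4651, -0.3347, 0.0424]
ee_rot: [-3.141, -0.0, 1.86]
wrist_force: [-1.9, 0.2, 0.8]
width: 0.0338
finger_force: 30.0
```

```bash
python3 -m pendant '[[0,0,1,0,0,0,0],[0,0,3,0,0,0,0],[0,0,4.5,0,0,0,0],[0,0,4.5,0,0,0,0],[0,0,4.5,0,0,0,0],[0,0,4.5,0,0,0,0],[0,0,1,0,0,0,0]]'; python3 -m pendant '[[1,3.5,0,0,0,-3,0],[1.1,4.3,0,0,0,-4,0],[1.1,4.3,0,0,0,-4,0],[1.1,4.3,0,0,0,-4,0],[1.1,4.3,0,0,0,-4,0],[1.1,4.3,0,0,0,-4,0],[1.1,4.3,0,0,0,-4,0],[0.9,4,0,0,0,-3.3,0]]'; python3 -m pendant '[[0,0,0,0,0,0,0],[0,0,0,0,0,0,0]]'
python3 - <<'E'
from h import *
import cv2
p={k:np.array(x) for k,x in imaging.camera_params("wrist").items() if k in("R","t","camera_matrix")}
a=np.ascontiguousarray(imaging.snapshot("wrist")[:,:,::-1]); cv2.imwrite("pics/w2raw.png",a); np.save("w2.npy",p,allow_pickle=True)
R,t=ramp_T([.5304,.0823,-1.8116])
for X in[(50,60,0),(50,-60,0),(-75,60,0),(-75,-60,0),(49.5,0,8),(49.5,45,8),(-184,-50,0),(-184,50,0),(-247,0,0)]:
    q=proj("w",R@np.array(X)/1e3+t,p); print(X,q.round(1)); cv2.circle(a,tuple(int(c) for c in q.round()),2,(0,0,255),1)
cv2.imwrite("pics/w2.png",cv2.resize(a,(768,576),interpolation=cv2.INTER_CUBIC))
E
```

```text
time: 3.55
tool_pos: [0.4673, -0.3356, 0.2799]
ee_rot: [3.135, 0.01, 1.861]
wrist_force: [-0.5, -1.2, -1.4]
width: 0.0339
finger_force: 30.0
time: 4.35
tool_pos: [0.5501, 0.0008, 0.2701]
ee_rot: [-3.138, -0.0, 1.33]
wrist_force: [-0.2, -0.0, -2.9]
width: 0.0335
finger_force: 30.0
time: 4.55
tool_pos: [0.55, -0.0005, 0.2704]
ee_rot: [-3.138, 0.001, 1.334]
wrist_force: [-0.3, -1.6, -3.1]
width: 0.034
finger_force: 30.0
(50, 60, 0) [278.6 139.6]
(50, -60, 0) [171.3 139. ]
(-75, 60, 0) [284.7  17.4]
(-75, -60, 0) [147.3  16.7]
(49.5, 0, 8) [224.3 142.9]
(49.5, 45, 8) [265.3 143.1]
(-184, -50, 0) [ 127.  -163.9]
(-184, 50, 0) [ 278.4 -163.3]
(-247, 0, 0) [ 190.2 -333.4]
```

View pics/w2.png

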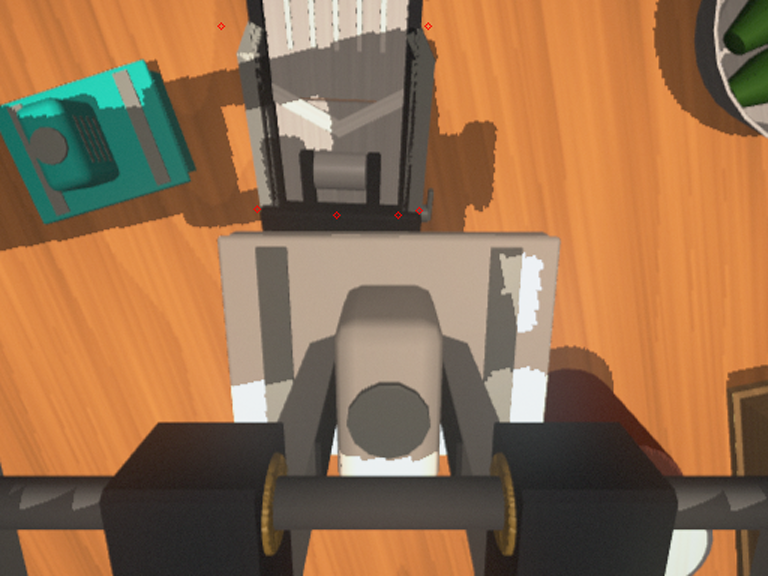

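The guard hangs square in the fingers: its front top edge runs (220,237)–(559,236) in the 768-wide view. Flange outer edges: left (238,55)→(262,208), right (434,60)→(421,205), tips at row ≈25, block edge at row ≈205. I'll refit the ramp and the guard in hand from these.

```bash
cat > f.py <<'E'
from h import *
from bench import robot
p=np.load("w2.npy",allow_pickle=True).item()
k=1/1.5
b=robot.get_obs(); TP=b['tool_pos']; zg=TP[2]-.0424
def gT(v): return Ro.from_euler('z',v[2]).as_matrix(),np.array([v[0],v[1],zg])
o=[("w",X,np.array(q)*k,p) for X,q in[((48,-66,22),(220,237)),((-0,0,0),(0,0)),((48,66,22),(559,236))] if X!=(0,0,0)]
# guard front faces +y (camera side): use x=-48 end
o=[("w",(-48,66,22),np.array((559,236))*k,p),("w",(-48,-66,22),np.array((220,237))*k,p)]
v,r=fit(gT,[TP[0],TP[1],-1.81],o); print("guard in hand",v[:2]-TP[:2],np.degrees(v[2]),"tool yaw",np.degrees(b['ee_rot'][2]),r.tolist())
E3=[("scene",(50,60,0),(277,213),None),("scene",(50,-60,0),(253,183),None),("side",(50,-60,0),(267,212),None),("side",(50,60,0),(229,197),None),("side",(-75,60,0),(202,206),None),("scene",(-75,60,0),(314,181),None),("side",(-75,-60,0),(241,222),None)]
W=[(50,-60,(262,208)),(50,60,(421,205)),(-55,-60,(240,55)),(-55,60,(433,58))]
Wo=[("w",(x,y,0),np.array(q)*k,p) for x,y,q in W]
for nm,s in(("wrist",Wo),("all",Wo+E3)):
    v,r=fit(ramp_T,[.53,.0823,-1.81],s); print(nm,v,np.degrees(v[2]),r.tolist())
    R,t=ramp_T(v); print(proj("w",R@np.array([(-75,-50,0),(-75,50,0),(49.5,0,8),(22,0,5),(8,0,0),(36,0,0)]).T.__rmatmul__(1)/1e3 if 0 else (np.array([(-75,-50,0),(-75,50,0),(49.5,0,8),(22,0,5)])/1e3)@R.T+t,p)*1.5)
E
python3 f.py
```

```text
guard in hand [-0.00054752 -0.00268757] -103.30020049080231 tool yaw 76.35093734011737 [[2.6, 0.1], [-2.7, 0.1]]
wrist [ 0.53537108  0.08386182 -1.81973986] -104.26341363144796 [[0.1, -2.5], [1.6, 1.0], [-3.0, 0.2], [0.2, 0.1]]
[[246.2699776   19.2389296 ]
 [418.48288373  21.6442933 ]
 [341.91517159 210.61019865]
 [340.30539918 174.79231838]]
all [ 0.53447342  0.08361122 -1.81669163] -104.0887628935354 [[-0.5, -1.9], [1.0, 1.2], [-4.0, 1.0], [-0.9, 0.4], [0.4, -0.0], [-0.3, -0.3], [-2.3, -0.2], [-3.3, -0.8], [-4.5, -0.3], [1.4, 0.7], [-1.7, 1.4]]
[[244.59049416  20.38943185]
 [416.71855669  22.21345121]
 [341.01864227 211.23327741]
 [339.25522066 175.45486343]]
```

Run:
```python
import cv2,numpy as np
a=cv2.imread("pics/w2raw.png").astype(int)
for v in(30,45,60,90,120,134):
    sat=a[v,:,2]-a[v,:,0]
    print(v,"L",[(u,*a[v,u]) [0:1]+(int(sat[u]),int(a[v,u].sum()//3)) for u in range(152,182,2)],"\n  R",[(u,int(sat[u]),int(a[v,u].sum()//3)) for u in range(268,298,2)])
s=cv2.imread("pics/side0.png").astype(int)
for u in(150,160,205,212,220,228): print("side col",u,[(v,int(s[v,u,2]-s[v,u,0]),int(s[v,u].sum()//3)) for v in range(190,236,2)])
```

```text
30 L [(152, 146, 138), (154, 146, 136), (156, 147, 136), (158, 146, 138), (160, 33, 148), (162, 23, 147), (164, 24, 148), (166, 22, 148), (168, 26, 163), (170, 24, 156), (172, 9, 62), (174, 5, 45), (176, 5, 41), (178, 11, 64), (180, 35, 199)] 
  R [(268, 18, 104), (270, 15, 91), (272, 4, 26), (274, 10, 75), (276, 10, 74), (278, 7, 65), (280, 11, 77), (282, 11, 79), (284, 10, 79), (286, 45, 72), (288, 74, 79), (290, 147, 139), (292, 151, 146), (294, 153, 148), (296, 155, 146)]
45 L [(152, 149, 143), (154, 147, 142), (156, 146, 140), (158, 108, 107), (160, 15, 79), (162, 12, 79), (164, 14, 78), (166, 11, 78), (168, 11, 79), (170, 9, 63), (172, 8, 60), (174, 6, 37), (176, 6, 30), (178, 6, 31), (180, 12, 84)] 
  R [(268, 18, 106), (270, 7, 49), (272, 3, 32), (274, 11, 61), (276, 12, 78), (278, 10, 80), (280, 10, 78), (282, 10, 79), (284, 12, 79), (286, 12, 78), (288, 11, 79), (290, 140, 136), (292, 153, 145), (294, 153, 146), (296, 153, 146)]
60 L [(152, 77, 84), (154, 81, 82), (156, 76, 82), (158, 77, 80), (160, 76, 79), (162, 17, 79), (164, 13, 82), (166, 12, 81), (168, 12, 79), (170, 
[... 3305 characters left out ...]
2, 139), (192, 130, 136), (194, 126, 133), (196, 126, 132), (198, 95, 108), (200, 9, 54), (202, -1, 18), (204, 1, 12), (206, 9, 68), (208, 12, 99), (210, 10, 84), (212, 9, 77), (214, 14, 114), (216, 22, 169), (218, 24, 189), (220, 23, 170), (222, 24, 185), (224, 20, 170), (226, 12, 92), (228, 2, 17), (230, 3, 10), (232, 3, 2), (234, 1, 9)]
side col 228 [(190, 119, 125), (192, 121, 129), (194, 94, 101), (196, 32, 45), (198, 1, 50), (200, 2, 14), (202, 4, 29), (204, 6, 54), (206, 1, 23), (208, 11, 73), (210, 12, 104), (212, 9, 81), (214, 10, 79), (216, 13, 96), (218, 24, 181), (220, 23, 183), (222, 16, 138), (224, 4, 35), (226, 3, 11), (228, -1, 14), (230, -2, 15), (232, -5, 6), (234, -1, 12)]
```

```bash
cat > g.py <<'E'
from h import *
p=np.load("w2.npy",allow_pickle=True).item()
V=[45,60,90,120,134]; L=[159,161.3,166.5,170.8,172.8]; Rr=[289.5,288,285.5,283,281.5]
xs=np.linspace(-80,60,60)
def f(v):
    R,t=ramp_T([v[0],v[1],v[2]]); r=[]
    for y,U in((-60,L),(60,Rr)):
        q=proj("w",(np.c_[xs,xs*0+y,xs*0]/1e3)@R.T+t,p); r+=list(np.interp(V,q[:,1],q[:,0])-U)
    q=proj("w",R@[.0495,0,.008]+t,p); r.append((q[1]-137.5)*.5)
    return np.array(r)
s=least_squares(f,[.535,.084,-1.82],loss='soft_l1'); print(s.x,np.degrees(s.x[2]),s.fun.round(1))
R,t=ramp_T(s.x)
for X in[(50,60,0),(50,-60,0),(-75,60,0),(-75,-60,0),(0,60,0)]: print(X,*[proj(n,R@np.array(X)/1e3+t).round(1) for n in("scene","side")])
E
python3 g.py
```

```text
[ 0.53536068  0.08556211 -1.84295952] -105.5938025814311 [ 0.4  0.5 -0.   0.4  0.6 -0.4 -0.2 -0.4 -0.5 -0.2  0.7]
(50, 60, 0) [277.4 212.6] [225.9 196.4]
(50, -60, 0) [253.7 182. ] [264.3 212.7]
(-75, 60, 0) [316.  182.2] [196.6 205.5]
(-75, -60, 0) [290.1 153.2] [237.6 224.1]
(0, 60, 0) [292.8 200.5] [214.9 199.9]
```

```bash
cat > t.py <<'E'
import sys
from h import *
from bench import robot
v=[.53536,.08556,-1.84296]
R,t=ramp_T(v)
def tgt(x,y,h): return R@np.array([x-2.6,y,32.4+h])/1e3+t
b=robot.get_obs(); T=b['tool_pos']; Rt=Ro.from_euler('xyz',b['ee_rot']).as_matrix()
g=np.c_[-Rt[:,0],Rt[:,1],-Rt[:,2]] # guard axes
if np.dot(g[:,0],R[:,0])<0: g=np.c_[-g[:,0],-g[:,1],g[:,2]]
print("t",b['time'],"in ramp(mm):",(R.T@(T-t)*1e3+[2.6,0,-32.4]).round(1),"F ramp",(R.T@b['wrist_force']).round(1))
print("rotvec to go(deg)",np.degrees(Ro.from_matrix(R@g.T).as_rotvec()).round(2))
for a in sys.argv[1:]: q=[float(s) for s in a.split(',')]; print(a,"delta cm",((tgt(*q)-T)*100).round(2))
print("axes cm/cm x",R[:,0].round(3),"y",R[:,1].round(3),"z",R[:,2].round(3), "T",T.round(3))
E
python3 t.py -132,0,80 -132,0,8
```

```text
t 4.6 in ramp(mm): [ -3.4  37.5 169.8] F ramp [ 1.7 -0.5 -2.8]
rotvec to go(deg) [24.21 -6.47 -1.95]
-132,0,80 delta cm [ 0.54 15.89 -2.7 ]
-132,0,8 delta cm [ 1.36 18.82 -9.23]
axes cm/cm x [-0.244 -0.873 -0.423] y [ 0.963 -0.269  0.   ] z [-0.114 -0.407  0.906] T [ 0.55  -0.002  0.271]
```

```bash
python3 -m pendant '[[0,2,0,3,-0.8,-0.25,0],[0,2,0,3,-0.8,-0.25,0],[0.1,2,0,3,-0.8,-0.25,0],[0.1,2,0,3,-0.8,-0.25,0],[0.1,2,-0.5,3,-0.8,-0.25,0],[0.1,2,-0.7,3,-0.8,-0.25,0],[0.1,2,-0.7,3,-0.8,-0.25,0],[0,1.9,-0.8,3.2,-0.9,-0.2,0]]';python3 -m pendant '[[0,0,0,0,0,0,0],[0,0,0,0,0,0,0]]'; python3 t.py -132,0,80 -132,0,8
```

```text
time: 5.4
tool_pos: [0.5557, 0.1561, 0.2447]
ee_rot: [3.139, -0.438, 1.295]
wrist_force: [0.2, 0.9, -2.9]
width: 0.034
finger_force: 30.0
time: 5.6
tool_pos: [0.5554, 0.1556, 0.2448]
ee_rot: [3.14, -0.435, 1.296]
wrist_force: [0.2, 0.4, -1.5]
width: 0.0337
finger_force: 30.0
t 5.6 in ramp(mm): [-131.     0.4   81.6] F ramp [ 0.2  0.1 -1.6]
rotvec to go(deg) [0.11 0.07 0.22]
-132,0,80 delta cm [ 0.    0.17 -0.1 ]
-132,0,8 delta cm [ 0.82  3.1  -6.63]
axes cm/cm x [-0.244 -0.873 -0.423] y [ 0.963 -0.269  0.   ] z [-0.114 -0.407  0.906] T [0.555 0.156 0.245]
```

```bash
python3 -m pendant '[[0.2,0.9,-1.8,0,0,0.2,0],[0.25,0.9,-1.9,0,0,0,0],[0.25,0.9,-1.9,0,0,0,0],[0.05,0.25,-0.6,0,0,0,0],[0,0,0,0,0,0,0],[0,0,0,0,0,0,0]]'; python3 t.py -132,0,8 -132,0,0
python3 - <<'E'
from h import *
import cv2
v=[.53536,.08556,-1.84296]; R,t=ramp_T(v)
out=[]
for n,(x,y,w,h) in(("scene",(260,90,110,110)),("side",(150,160,110,110))):
    a=np.ascontiguousarray(imaging.snapshot(n)[:,:,::-1]); cv2.imwrite(f"pics/{n}3.png",a)
    f=4 if n=="scene" else 4; f=400/110
    c=cv2.resize(a[y:y+h,x:x+w],(400,400),interpolation=cv2.INTER_CUBIC)
    for X in[(sx*48-132,sy*66,12+8) for sx in(-1,1) for sy in(-1,1)]+[(sx*48-132,sy*66,-2) for sx in(-1,1) for sy in(-1,1)]+[(-75,60,0),(-75,-60,0),(-184,50,0),(-184,-50,0)]:
        q=(proj(n,R@np.array(X)/1e3+t)-[x,y])*f; cv2.circle(c,tuple(int(k) for k in q.round()),3,(0,0,255) if X[2]>0 else (255,255,0) if X[2]==-2 else (0,255,0),1)
    out.append(c)
cv2.imwrite("pics/hover.png",np.hstack(out))
E
```

```text
time: 6.2
tool_pos: [0.5639, 0.1864, 0.1849]
ee_rot: [3.137, -0.437, 1.302]
wrist_force: [-1.1, 0.2, -2.1]
width: 0.034
finger_force: 30.0
t 6.2 in ramp(mm): [-134.5    0.4   13.8] F ramp [ 1.  -1.1 -1.8]
rotvec to go(deg) [ 0.01  0.27 -0.06]
-132,0,8 delta cm [-0.03  0.03 -0.64]
-132,0,0 delta cm [ 0.06  0.35 -1.36]
axes cm/cm x [-0.244 -0.873 -0.423] y [ 0.963 -0.269  0.   ] z [-0.114 -0.407  0.906] T [0.564 0.186 0.185]
```

View pics/hover.png

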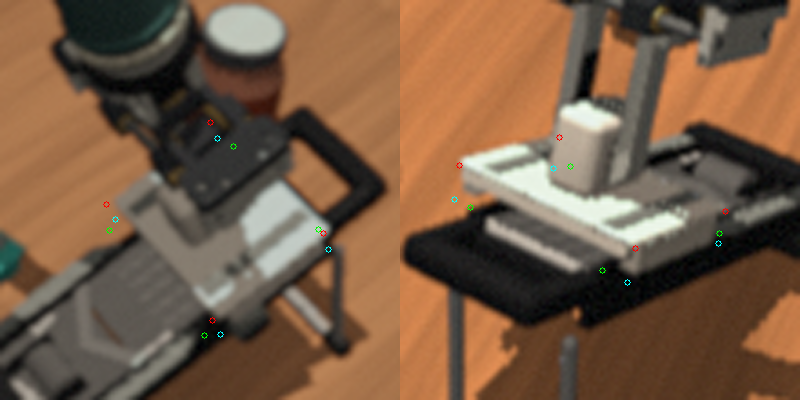

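The hover shows the guard parallel to the ramp, straddling both walls above the open upper part. I'll lower it while watching the force.

```bash
python3 -m pendant '[[0,0.1,-0.5,0,0,0,0],[0,0.1,-0.4,0,0,0,0],[0,0,0,0,0,0,0]]'; python3 t.py -132,0,0;  python3 -m pendant '[[0,0.1,-0.2,0,0,0,0],[0,0.1,-0.2,0,0,0,0],[0,0,0,0,0,0,0]]'; python3 t.py -132,0,0
```

```text
time: 6.6
tool_pos: [0.5625, 0.189, 0.1736]
ee_rot: [3.141, -0.437, 1.301]
wrist_force: [-0.5, -0.8, -2.5]
width: 0.0337
finger_force: 30.0
t 6.6 in ramp(mm): [-131.7   -1.7    2.7] F ramp [ 1.9 -0.3 -1.9]
rotvec to go(deg) [-0.    0.06 -0.09]
-132,0,0 delta cm [ 0.2   0.09 -0.23]
axes cm/cm x [-0.244 -0.873 -0.423] y [ 0.963 -0.269  0.   ] z [-0.114 -0.407  0.906] T [0.562 0.189 0.174]
time: 6.9
tool_pos: [0.5632, 0.1901, 0.1728]
ee_rot: [3.136, -0.436, 1.303]
wrist_force: [-3.4, -6.5, 5.5]
width: 0.0339
finger_force: 30.0
t 6.9 in ramp(mm): [-132.5   -1.2    1.5] F ramp [ 4.1 -1.5  8. ]
rotvec to go(deg) [ 0.06  0.26 -0.12]
-132,0,0 delta cm [ 0.12 -0.02 -0.16]
axes cm/cm x [-0.244 -0.873 -0.423] y [ 0.963 -0.269  0.   ] z [-0.114 -0.407  0.906] T [0.563 0.19  0.173]
```

```bash
python3 -m pendant '[[-0.08,-0.68,-0.32,0,0,0,0],[-0.18,-0.65,-0.32,0,0,0,0],[-0.18,-0.65,-0.32,0,0,0,0],[-0.18,-0.65,-0.32,0,0,0,0],[0,0,0,0,0,0,0]]'; python3 t.py 0,0,1.5
```

```text
time: 7.4
tool_pos: [0.5588, 0.1647, 0.1612]
ee_rot: [3.133, -0.441, 1.303]
wrist_force: [0.1, -0.1, 5.5]
width: 0.0338
finger_force: 30.0
t 7.4 in ramp(mm): [-104.4    1.3    1.8] F ramp [-2.3  0.1  5. ]
rotvec to go(deg) [-0.12  0.52 -0.01]
0,0,1.5 delta cm [-2.67 -9.07 -4.44]
axes cm/cm x [-0.244 -0.873 -0.423] y [ 0.963 -0.269  0.   ] z [-0.114 -0.407  0.906] T [0.559 0.165 0.161]
```

```bash
python3 -m pendant '[[-0.22,-0.62,-0.32,0,0,0,0],[-0.2,-0.65,-0.32,0,0,0,0],[-0.18,-0.65,-0.32,0,0,0,0],[0,0,0,0,0,0,0]]'; python3 t.py 0,0,1.5
```

```text
time: 7.8
tool_pos: [0.5531, 0.1455, 0.1519]
ee_rot: [3.132, -0.441, 1.303]
wrist_force: [0.1, -1.1, 6.5]
width: 0.0336
finger_force: 30.0
t 7.8 in ramp(mm): [-82.4   1.    1.8] F ramp [-1.8  0.4  6.3]
rotvec to go(deg) [-0.13  0.56  0.01]
0,0,1.5 delta cm [-2.1  -7.15 -3.51]
axes cm/cm x [-0.244 -0.873 -0.423] y [ 0.963 -0.269  0.   ] z [-0.114 -0.407  0.906] T [0.553 0.146 0.152]
```

Lips are entering under the flanges with no side force; continue.

```bash
python3 -m pendant '[[-0.22,-0.65,-0.32,0,0,0,0],[-0.2,-0.65,-0.32,0,0,0,0],[-0.18,-0.65,-0.32,0,0,0,0],[-0.18,-0.65,-0.32,0,0,0,0],[0,0,0,0,0,0,0]]'; python3 t.py 0,0,1.5
```

```text
time: 8.3
tool_pos: [0.5456, 0.1194, 0.1393]
ee_rot: [3.131, -0.441, 1.303]
wrist_force: [0.4, -0.7, 6.6]
width: 0.0338
finger_force: 30.0
t 8.3 in ramp(mm): [-52.4   0.8   1.8] F ramp [-2.3  0.5  6.2]
rotvec to go(deg) [-0.11  0.59  0.01]
0,0,1.5 delta cm [-1.35 -4.54 -2.24]
axes cm/cm x [-0.244 -0.873 -0.423] y [ 0.963 -0.269  0.   ] z [-0.114 -0.407  0.906] T [0.546 0.119 0.139]
```

```bash
python3 -m pendant '[[-0.18,-0.65,-0.32,0,0,0,0],[-0.18,-0.65,-0.32,0,0,0,0],[-0.18,-0.65,-0.32,0,0,0,0],[-0.12,-0.44,-0.21,0,0,0,0],[0,0,0,0,0,0,0]]'; python3 t.py 0,0,1.5;  python3 -m pendant '[[-0.12,-0.44,-0.21,0,0,0,0],[-0.12,-0.44,-0.21,0,0,0,0],[0,0,0,0,0,0,0]]'; python3 t.py 0,0,1.5
```

```text
time: 8.8
tool_pos: [0.5397, 0.0964, 0.1286]
ee_rot: [3.129, -0.443, 1.305]
wrist_force: [-0.1, 0.9, 9.8]
width: 0.0342
finger_force: 30.0
t 8.8 in ramp(mm): [-26.4   1.3   2.2] F ramp [-4.9 -0.4  8.5]
rotvec to go(deg) [-0.19  0.72 -0.04]
0,0,1.5 delta cm [-0.76 -2.24 -1.18]
axes cm/cm x [-0.244 -0.873 -0.423] y [ 0.963 -0.269  0.   ] z [-0.114 -0.407  0.906] T [0.54  0.096 0.129]
time: 9.1
tool_pos: [0.5368, 0.0856, 0.1233]
ee_rot: [3.129, -0.438, 1.304]
wrist_force: [-0.8, -3.6, 8.0]
width: 0.0338
finger_force: 30.0
t 9.1 in ramp(mm): [-14.    1.4   2.2] F ramp [-0.   0.2  8.8]
rotvec to go(deg) [ 0.09  0.63 -0.02]
0,0,1.5 delta cm [-0.46 -1.15 -0.65]
axes cm/cm x [-0.244 -0.873 -0.423] y [ 0.963 -0.269  0.   ] z [-0.114 -0.407  0.906] T [0.537 0.086 0.123]
```

```bash
python3 -m pendant '[[-0.12,-0.44,-0.21,0,0,0,0],[-0.12,-0.44,-0.21,0,0,0,0],[0,0,0,0,0,0,0]]'; python3 t.py 0,0,1.5;  python3 -m pendant '[[-0.09,-0.27,-0.12,0,0,0,0],[0,0,0,0,0,0,0]]'; python3 t.py;python3 -m pendant '[[-0.06,-0.18,-0.08,0,0,0,0],[0,0,0,0,0,0,0]]'; python3 t.py
```

```text
time: 9.4
tool_pos: [0.534, 0.0756, 0.1182]
ee_rot: [3.13, -0.435, 1.303]
wrist_force: [-1.1, -6.7, 6.2]
width: 0.0342
finger_force: 30.0
t 9.4 in ramp(mm): [-2.4  1.4  1.9] F ramp [3.5 0.7 8.5]
rotvec to go(deg) [0.24 0.54 0.01]
0,0,1.5 delta cm [-0.18 -0.15 -0.14]
axes cm/cm x [-0.244 -0.873 -0.423] y [ 0.963 -0.269  0.   ] z [-0.114 -0.407  0.906] T [0.534 0.076 0.118]
time: 9.6
tool_pos: [0.5329, 0.0733, 0.1169]
ee_rot: [3.131, -0.436, 1.302]
wrist_force: [-0.7, -6.3, 6.9]
width: 0.0338
finger_force: 30.0
t 9.6 in ramp(mm): [0.4 1.  1.8] F ramp [2.8 1.  8.9]
rotvec to go(deg) [0.16 0.5  0.03]
axes cm/cm x [-0.244 -0.873 -0.423] y [ 0.963 -0.269  0.   ] z [-0.114 -0.407  0.906] T [0.533 0.073 0.117]
time: 9.8
tool_pos: [0.5327, 0.0726, 0.1166]
ee_rot: [3.131, -0.438, 1.303]
wrist_force: [0.1, -2.9, 6.1]
width: 0.0341
finger_force: 30.0
t 9.8 in ramp(mm): [1.2 0.9 1.8] F ramp [-0.1  0.9  6.7]
rotvec to go(deg) [0.03 0.55 0.02]
axes cm/cm x [-0.244 -0.873 -0.423] y [ 0.963 -0.269  0.   ] z [-0.114 -0.407  0.906] T [0.533 0.073 0.117]
```

```bash
python3 -m pendant '[[-0.06,-0.18,-0.08,0,0,0,0],[0,0,0,0,0,0,0]]'; python3 t.py;python3 -m pendant '[[-0.06,-0.18,-0.08,0,0,0,0],[0,0,0,0,0,0,0]]'; python3 t.py
```

```text
time: 10.0
tool_pos: [0.5324, 0.0719, 0.1163]
ee_rot: [3.131, -0.441, 1.303]
wrist_force: [0.9, 0.5, 7.5]
width: 0.0337
finger_force: 30.0
t 10.0 in ramp(mm): [2.1 0.8 1.9] F ramp [-3.9  0.7  6.5]
rotvec to go(deg) [-0.09  0.6  -0.01]
axes cm/cm x [-0.244 -0.873 -0.423] y [ 0.963 -0.269  0.   ] z [-0.114 -0.407  0.906] T [0.532 0.072 0.116]
time: 10.2
tool_pos: [0.5318, 0.0702, 0.1155]
ee_rot: [3.131, -0.441, 1.303]
wrist_force: [1.4, -0.7, 7.4]
width: 0.0337
finger_force: 30.0
t 10.2 in ramp(mm): [4.  0.7 1.9] F ramp [-2.9  1.5  6.8]
rotvec to go(deg) [-0.1   0.61 -0.01]
axes cm/cm x [-0.244 -0.873 -0.423] y [ 0.963 -0.269  0.   ] z [-0.114 -0.407  0.906] T [0.532 0.07  0.115]
```

```bash
for i in 1; do python3 -m pendant '[[-0.05,-0.18,-0.08,0,0,0,0],[0,0,0,0,0,0,0]]'; python3 t.py|head -1;python3 -m pendant '[[-0.05,-0.18,-0.08,0,0,0,0],[0,0,0,0,0,0,0]]'; python3 t.py|head -1; done
```

```text
time: 10.4
tool_pos: [0.5317, 0.0696, 0.1154]
ee_rot: [3.131, -0.444, 1.303]
wrist_force: [2.0, 3.5, 8.0]
width: 0.0338
finger_force: 30.0
t 10.4 in ramp(mm): [4.5 0.8 2.1] F ramp [-6.9  1.   5.6]
time: 10.6
tool_pos: [0.5317, 0.0693, 0.1156]
ee_rot: [3.13, -0.448, 1.304]
wrist_force: [2.8, 6.5, 9.6]
width: 0.0339
finger_force: 30.0
t 10.6 in ramp(mm): [4.7 0.8 2.3] F ramp [-10.4   0.9   5.7]
```

```bash
python3 -m pendant '[[-0.05,-0.18,-0.08,0,0,0,0],[-0.05,-0.18,-0.08,0,0,0,0],[0,0,0,0,0,0,0]]'; python3 t.py|head -2;python3 -m pendant '[[-0.05,-0.18,-0.08,0,0,0,0],[-0.05,-0.18,-0.08,0,0,0,0],[0,0,0,0,0,0,0]]'; python3 t.py|head -2
```

```text
time: 10.9
tool_pos: [0.5316, 0.0689, 0.1157]
ee_rot: [3.129, -0.455, 1.306]
wrist_force: [5.5, 15.9, 10.4]
width: 0.0336
finger_force: 30.0
t 10.9 in ramp(mm): [5.  0.9 2.6] F ramp [-19.6   1.1   2.3]
rotvec to go(deg) [-0.87  0.91 -0.09]
time: 11.2
tool_pos: [0.5315, 0.0684, 0.1155]
ee_rot: [3.128, -0.462, 1.308]
wrist_force: [8.8, 24.3, 11.6]
width: 0.0339
finger_force: 30.0
t 11.2 in ramp(mm): [5.6 0.9 2.6] F ramp [-28.3   2.   -0.3]
rotvec to go(deg) [-1.21  1.07 -0.21]
```

Hard stop reached (28 N, no motion). Unload, then pull back gently to test the catch.

```bash
python3 -m pendant '[[0.1,0.36,0.16,0,0,0,0],[0.1,0.36,0.16,0,0,0,0],[0,0,0,0,0,0,0]]'; python3 t.py|head -2;python3 -m pendant '[[0.05,0.18,0.08,0,0,0,0],[0.05,0.18,0.08,0,0,0,0],[0,0,0,0,0,0,0]]'; python3 t.py|head -2
```

```text
time: 11.5
tool_pos: [0.5317, 0.0692, 0.1151]
ee_rot: [3.129, -0.446, 1.306]
wrist_force: [1.2, 5.5, 7.8]
width: 0.0342
finger_force: 29.9
t 11.5 in ramp(mm): [5.1 0.9 2. ] F ramp [-8.4 -0.3  4.7]
rotvec to go(deg) [-0.33  0.77 -0.12]
time: 11.8
tool_pos: [0.5318, 0.0696, 0.1149]
ee_rot: [3.13, -0.439, 1.304]
wrist_force: [2.3, -2.1, 6.0]
width: 0.0342
finger_force: 29.9
t 11.8 in ramp(mm): [4.7 0.9 1.6] F ramp [-1.3  2.8  6. ]
rotvec to go(deg) [ 0.03  0.61 -0.04]
```

```bash
python3 -m pendant '[[0.05,0.18,0.08,0,0,0,0],[0.05,0.18,0.08,0,0,0,0],[0,0,0,0,0,0,0]]'; python3 t.py|head -2;python3 -m pendant '[[0.05,0.17,0.08,0,0,0,0],[0,0,0,0,0,0,0]]'; python3 t.py|head -2
```

```text
time: 12.1
tool_pos: [0.5322, 0.0706, 0.1154]
ee_rot: [3.131, -0.433, 1.303]
wrist_force: [-0.3, -9.4, 5.9]
width: 0.034
finger_force: 30.0
t 12.1 in ramp(mm): [3.5 0.9 1.6] F ramp [5.8 2.2 9.2]
rotvec to go(deg) [ 0.32  0.5  -0.01]
time: 12.3
tool_pos: [0.5325, 0.0717, 0.116]
ee_rot: [3.131, -0.432, 1.303]
wrist_force: [0.5, -10.9, 5.8]
width: 0.0339
finger_force: 30.0
t 12.3 in ramp(mm): [2.4 0.9 1.6] F ramp [7.  3.4 9.7]
rotvec to go(deg) [ 0.4   0.47 -0.  ]
```

Resistance rises to 7 N within about 2 mm of backing off, so the catch holds. Re-centre forward, ease the normal load, release, and retract along the ramp normal.

```bash
python3 -m pendant '[[-0.06,-0.22,-0.1,0,0,0,0],[-0.06,-0.22,-0.1,0,0,0,0],[0,0,0,0,0,0,0]]'; python3 t.py|head -2; python3 -m pendant '[[0,-0.04,0.08,0,0,0,0],[0,0,0,0,0,0,0.7],[0,0,0,0,0,0,0.8],[0,0,0,0,0,0,0.8],[0,0,0,0,0,0,0.8],[0,0,0,0,0,0,0.8]]'; python3 t.py|head -2
```

```text
time: 12.6
tool_pos: [0.5319, 0.0705, 0.1154]
ee_rot: [3.131, -0.44, 1.303]
wrist_force: [1.8, -1.3, 6.0]
width: 0.034
finger_force: 30.0
t 12.6 in ramp(mm): [3.7 0.7 1.6] F ramp [-1.8  2.   5.8]
rotvec to go(deg) [-0.06  0.57  0.01]
time: 13.2
tool_pos: [0.5289, 0.0705, 0.1124]
ee_rot: [3.14, -0.437, 1.301]
wrist_force: [-0.6, -0.0, -0.7]
width: 0.0702
finger_force: 0.0
t 13.2 in ramp(mm): [ 5.7 -2.1 -0.7] F ramp [ 0.5 -0.6 -0.6]
rotvec to go(deg) [-0.03  0.11 -0.1 ]
```

```bash
python3 -m pendant '[[-0.1,-0.4,0.9,0,0,0,0.8],[-0.3,-1.2,2.7,0,0,0,0.8],[-0.4,-1.6,3.6,0,0,0,0.8],[-0.4,-1.6,3.6,0,0,0,0.8],[0,3,4,0,0,0,0.8],[-2,-4,3,0,0,0,0.8],[-3,-4,1,0,0,0,0.8],[0,0,0,0,0,0,0.8]]'
python3 - <<'E'
from h import *
import cv2
v=[.53536,.08556,-1.84296]; R,t=ramp_T(v)
out=[]
for n,(x,y,w,h) in(("scene",(235,110,110,110)),("side",(180,150,110,110))):
    a=np.ascontiguousarray(imaging.snapshot(n)[:,:,::-1]); cv2.imwrite(f"pics/{n}4.png",a)
    f=400/110
    c=cv2.resize(a[y:y+h,x:x+w],(400,400),interpolation=cv2.INTER_CUBIC)
    for X in[(sx*48,sy*66,12) for sx in(-1,1) for sy in(-1,1)]+[(49.5,40,8),(49.5,-40,8)]:
        q=(proj(n,R@np.array(X)/1e3+t)-[x,y])*f; cv2.circle(c,tuple(int(k) for k in q.round()),3,(0,0,255) if X[2]>8 else (0,255,0),1)
    out.append(c)
cv2.imwrite("pics/end.png",np.hstack(out))
E
```

```text
time: 14.0
tool_pos: [0.4685, -0.0275, 0.3017]
ee_rot: [3.133, -0.434, 1.299]
wrist_force: [-0.7, 0.2, -0.2]
width: 0.0752
finger_force: 0.0
```

View pics/end.png

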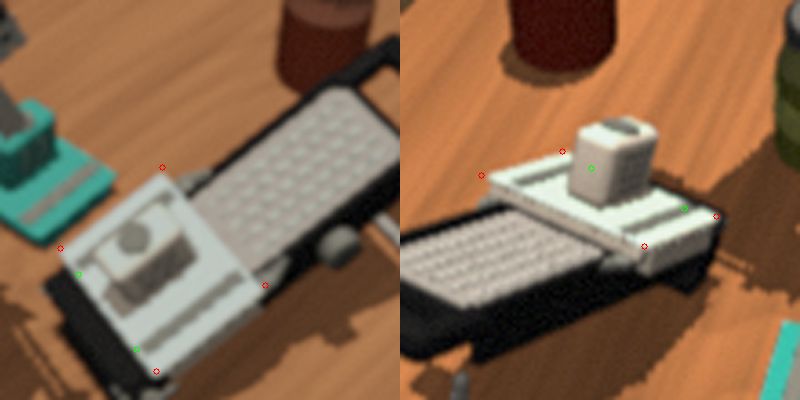

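The guard sits flush against the end block with the flange tips showing behind it, and the gripper is clear.

```bash
python3 -c "
from bench import robot
print(robot.close_job())"
```

```text
the job is handed in; nothing more can be done
None
```

The white guard is on the runners and pushed down to the stop (28 N with almost no further movement). The catch held against a light pull back (about 7 N), though I never saw the catch itself. The guard is released with the arm clear, the jars were not touched, and the job was handed in at about 14 s; no verdict came back.

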